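Shut and lock the insulated carrier box

TASK

Get the insulated carrier box ready to go into the freezer: push its half-open lid down with the fingertips until it is fully shut, then set the fingertips in the slot of the big round fastener in the lid and turn it clockwise, seen from above, to its stop, so that the lid is locked. Do not grasp or lift anything, do not raise the lid, and leave the things standing around the box where they are.

Things in the scene. Friction and masses are not known exactly. Their poses are not given: they have to be found in the camera images.
- carrier_box: White box with a grey lid, fixed to the surface; 200 (its x) x 180 (its y) mm, 100 mm high, walls 12 mm. Origin: centre of its underside, on the work surface; z up, -x is its front (towards the robot, turned by up to 0.3 rad). The lid's hinge axis runs along y at x = +100, z = +100 mm of this frame.
- lid (a joint): Lid hinge angle, rad: 0 shut, grows as the front edge rises; starts 0.15 to 0.30. The lid is a grey plate 200 x 180 mm, 34 mm thick (its top is 134 mm above the surface when shut). A stiff hinge holds it where it is left; about 2 N downward at the front edge shuts it.
- lid_front (a point): Point on the lid's upper face, midway along the front edge and 13 mm in from it: the place to push. 187 mm from the hinge axis along the lid, 34 mm above its underside. x, y, z axes are the lid's own (those of the box when shut).
- fastener (a joint): Quarter-turn fastener, rad: 0 open (slot parallel to the lid's front edge), grows clockwise seen from above, stop at 1.571 (slot pointing at the front edge: locked). Starts 0 to 0.25. Friction about 0.12 N m; stays where left. A tongue below it catches under a keeper in the box and holds the lid; if it is turned past about 0.8 while the lid is open, it bars the lid from shutting.
- slot (a point): Centre of the fastener, level with its top, 1 mm above the lid's upper face; with the lid shut at x = -20, y = 0, z = +135 mm of the box. z: turning axis (out of the lid); y: along the slot, turning with it. A grey metal disc, 100 mm across, sunk flush in the lid, with one blind slot 80 mm long (y), 34 mm wide (x), 22 mm deep, closed at both ends.
- amber_vial: Bystander: amber vial with a white cap, 27 x 27 x 58 mm, in front of the box; origin under its centre.
- small_bottle: Bystander: small white bottle, 46 x 46 x 92 mm, behind the box; origin under its centre.
- black_vial: Bystander: amber vial with a black cap, 27 x 27 x 58 mm, left of the box, nearer the robot; origin under its centre.
- pen: Bystander: marker pen lying in front of the box, 13 x 120 x 11 mm; origin under its centre.
- tape: Bystander: roll of tape lying flat near the robot, 94 x 94 x 19 mm; origin under its centre.
- beaker: Bystander: empty glass beaker behind the box, 55 x 55 x 68 mm; origin under its centre.

How it is judged:
On the way, in this order (a step that is already met when the one before it is completed fails the run):
1. the lid is pushed shut while the fastener is still open (value of joint lid below 0.025 rad and value of joint fastener below 0.8 rad), for 0.1 s.
2. the fastener is turned to its stop with the lid shut (value of joint lid below 0.025 rad and value of joint fastener above 1.45 rad), for 0.2 s.
At the end, for the whole second after the job is handed in: The lid is shut (hinge angle under 0.025 rad, about 5 mm at the front edge) and the fastener is turned clockwise to within 0.12 rad of its stop (all of step 2); the robot touches nothing.
It fails at once if the lid is raised above where it stood (value of joint lid above 0.36 rad).
It fails at once if a bystander is moved by more than 25 mm, lifted or knocked over (distance of any of amber_vial, small_bottle, black_vial, pen, tape, beaker from where it was at the start of the episode above 0.025 m or angle between any of amber_vial, small_bottle, black_vial, beaker's own z axis and vertical above 0.6 rad).
It also fails if it takes over 58 s, if anything falls off the work surface, if the arm or the gripper's body presses on something with over 40 N, if the wrist force passes 120 N, or if a joint passes its speed limit or range.

ROBOT

A 6-joint arm with a two-finger parallel gripper is mounted at the origin on a cart in front of the work surface, level with it; the furniture and walls round the work are solid. World frame = base frame: x ahead of the robot, y to its left, z up, the work surface at z = 0. Lengths are in m, angles in rad, forces in N, time in s.
With the tool pointing down it reaches from about 0.375 to 0.75 m from the base axis. Payload 9 kg.
Tool frame: the origin (TCP) lies at the centre of the arm's flange, where the gripper is bolted on; the fingertips stand 173 mm ahead of it and the grasp point (between the pads) lies 155 mm ahead of it (nose_length is the distance from the TCP to the fingertips, in m); z points along the fingers, y is the direction in which the jaws open and shut (so a half turn about z gives the same grasp; the last joint's range is limited). The gripper opens to 85 mm and grips with 20 to 120 N. Pads are 22 mm wide; open, the fingers measure 114 mm over their backs; the gripper's body (76 mm by 85 mm) begins 54 mm behind the grasp point. The pads swing forward as they close: fully open they stand 13 mm farther back than shut.
Start: joints at [1.034, 0.104, 0.097, 1.564, 0, 1.353], TCP at [0.188, 0.57, 0.405] pointing down, gripper open.
Joint ranges: [-2.99, 2.99], [-0.84, 1.86], [-1.1, 1.16], [-1.84, 2.11], [-1.51, 1.56], [-3.14, 3.14]. Speed limits (rad/s): [2.22, 2.22, 2.57, 3.14, 3.14, 3.14].

INTERFACE

Orientations are given as a unit quaternion [w, x, y, z].
In Python, from workcell import * gives the robot as it stands.
- The arm moves only by the tool play_rows, never from a script. Its arguments are lists of equal length, an entry for each row: "linear": the shift along the tool's x, y, z in mm, a list of three; "twist": the turn about the tool's z in rad. In form: {"linear": [[tx, ty, tz], ...], "twist": [twist, ...]}. A call has 1 to 10 rows; each row is the pose to reach, as a shift and turn from the pose commanded when the call began, along the tool's axes at that moment; what a row does not reach only later rows make up. A row lasts 1/10 s, in which the tool goes at most 50 mm and 8.59 degrees, less where a joint would pass 70% of its speed; a pose out of reach is approached as far as the arm can. A call with a gripper value outside its range is refused whole. "claw" is the opening, from 0 (shut) to 1 (fully open), set as the call begins (left out, the last holds). The fingers move at their own pace and stop on an object; "squeeze" is the grip in N (left out, the last holds). Time passes only in rows, so rows that repeat a pose let the fingers close. It gives the time, the measured TCP pose, the force and the opening at its end, in the units of the state.
- get_state(): the state, without advancing time (a new reading comes with each control period).
- camera(name): name is "scene" or "top" or "wrist"; returns a dict with "frame" (420x560x3 uint8, red, green, blue), "depth" (420x560 float32, m along the optical axis (not along the pixel's ray), 0 where there is no reading), "mtx" (3x3 intrinsics, pixels), "rvec" (rotation vector, rad) and "tvec" (3), from world to camera coordinates, as OpenCV has them. Camera axes: x right, y down, z forward; pixel columns grow to the right and rows downward; lengths in m; the calibration is good to about 2 mm. The wrist camera is an equidistant fisheye: a pixel r from the principal point sees the ray r / f radians off the axis. A picture is of the moment at which its call begins.
- hand_in(): hands the job in, once; it reports no verdict.
The state is a dict: "time": time; "joint_positions": joint angles; "joint_velocities": joint speeds; "tau": joint torques, N m; "tcp_pos": TCP position; "eef_rot": TCP orientation; "ft_force": force on the tool from outside, world axes, zero at the start; "torque": the same for the moment, N m; "finger_gap": opening from 0.0 (shut) to 1.0 (fully open).
Only numpy, scipy, OpenCV 4.12 (cv2) and the standard library are available. Lean on these libraries where they do the work, as an engineer would, in place of code of your own. Each camera call takes 0.05 s, during which the arm holds its last target. There are 200 camera calls.

## Working session

There is one attempt and no reset: what is moved stays moved. The work goes in short steps, Python scripts to look and compute and a tool call to move; the robot and the scene stay as the last step left them, time stands still between calls to the robot, and variables do not carry over. Pictures are saved under pics/ and viewed, about 8 in all and at most 12, crops included, and the job is handed in when it is done.

Besides the shell and the picture viewer there is one more tool, called by a JSON object that holds its "name" and its "arguments". play_rows: Moves the arm, as the interface text tells. Its arguments: {"type":"object","properties":{"linear":{"type":"array"},"twist":{"type":"array"},"claw":{"type":"number"},"squeeze":{"type":"number"}},"required":["linear","twist"]}

```bash
ls; mkdir -p pics
python3 - <<'E'
from workcell import *
import cv2,numpy as np
print(get_state())
for n in ("scene","top"):
    c=camera(n); np.savez(f"{n}0.npz",**c); cv2.imwrite(f"pics/{n}0.png",c["frame"][:,:,::-1])
    R=cv2.Rodrigues(c["rvec"])[0]; print(n,c["mtx"].tolist(),(-R.T@c["tvec"].ravel()),R.round(2).tolist())
E
```

```text
pics
{'time': 0.0, 'joint_positions': array([1.03430956e+00, 1.04732676e-01, 9.65011186e-02, 1.56388472e+00,
       3.34326390e-05, 1.35307058e+00]), 'joint_velocities': array([-0.00059543,  0.00026493,  0.00035451,  0.00132924, -0.00111789,
       -0.00047795]), 'tau': array([-2.54666338e-05, -5.56918287e+01,  5.03665924e+01,  1.59895752e-02,
       -2.53795270e-04, -2.10887811e-05]), 'tcp_pos': array([0.18798773, 0.56969381, 0.40392015]), 'eef_rot': array([-2.58565476e-04,  1.58706576e-01,  9.87325573e-01, -6.07446021e-04]), 'ft_force': array([ 0.1011145 , -0.23583467, -0.572389  ]), 'torque': array([ 0.06811477, -0.00896016, -0.01949749]), 'finger_gap': 1.004089098188068}
scene [[432.34716349803455, 0.0, 284.1277948646432], [0.0, 432.34716349803455, 209.69605265382347], [0.0, 0.0, 1.0]] [0.55348146 0.50648396 0.70245095] [[-1.0, 0.03, -0.01], [0.03, 0.65, -0.76], [-0.02, -0.76, -0.65]]
top [[455.80167003807475, 0.0, 281.39932120908895], [0.0, 455.80167003807475, 208.80291776683308], [0.0, 0.0, 1.0]] [ 0.45045711 -0.18164501  0.94325724] [[0.03, -1.0, 0.02], [-1.0, -0.03, -0.07], [0.07, -0.02, -1.0]]
```

View pics/top0.png

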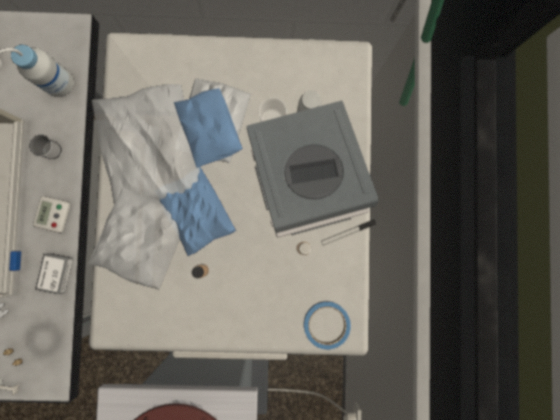

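View pics/scene0.png

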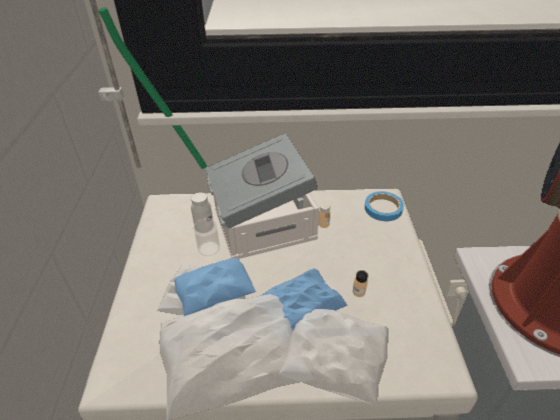

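The top view shows the box with its open lid. The lid corners are near (247,125), (343,102), (377,200) and (278,230), and the disc is at (314,171) with its slot along the row direction. The amber vial (305,248) and pen (350,233) lie in front of the box. In the scene view the lid is up towards the robot. Next I fit the lid plane from depth.

```bash
cat > h.py <<'E'
import numpy as np,cv2
def cloud(c):
    R=cv2.Rodrigues(c["rvec"])[0]; t=np.ravel(c["tvec"]); K=c["mtx"]; d=c["depth"]
    v,u=np.mgrid[:d.shape[0],:d.shape[1]]
    P=np.stack([(u-K[0,2])/K[0,0]*d,(v-K[1,2])/K[1,1]*d,d],-1)
    P=(P-t)@R; P[d<=0]=np.nan
    return P
def plane(Q):
    for _ in range(5):
        m=Q.mean(0); n=np.linalg.svd(Q-m,full_matrices=False)[2][2]; n*=np.sign(n[2])
        e=(Q-m)@n; Q=Q[abs(e)<max(.002,1.5*e.std())]
    return m,n,e.std()
E
python3 - <<'E'
from h import *
c=np.load("top0.npz"); P=cloud(c)
mask=np.zeros(P.shape[:2],np.uint8); cv2.fillPoly(mask,[np.array([[256,131],[338,111],[366,196],[282,220]])],1)
Q=P[(mask>0)]; Q=Q[~np.isnan(Q[:,0])]; m,n,s=plane(Q); print("plane",m,n,s,"tilt",np.arccos(n[2]))
# lid pts: within 4mm of the plane, connected
ok=(abs((P-m)@n)<.005)&(P[...,2]>.1)
nl,lab=cv2.connectedComponents(ok.astype(np.uint8)); l=np.bincount(lab[(mask>0)&ok]).argmax()
lm=(lab==l); print(lm.sum())
X=P[lm]; e1=np.cross(n,[0,0,1.]); e1/=np.linalg.norm(e1); e2=np.cross(n,e1)
r=cv2.minAreaRect((np.c_[(X-m)@e1,(X-m)@e2]*1000).astype(np.float32)); print(r)
for b in cv2.boxPoints(r)/1000: print("corner",m+b[0]*e1+b[1]*e2)
cc=np.array(r[0])/1000; print("lid centre",m+cc[0]*e1+cc[1]*e2, "e1",e1,"e2",e2)
# slot: deeper
sl=((P-m)@n<-.012)&(mask>0); S=P[sl]; print("slot n",sl.sum(),np.nanmean(S,0), np.nanmean((S-m)@n))
v,u=np.nonzero(sl); rr=cv2.minAreaRect(np.c_[u,v].astype(np.float32)); print(rr)
g=cv2.cvtColor(c["frame"],cv2.COLOR_RGB2BGR)[80:270,220:420]; cv2.imwrite("pics/crop.png",cv2.resize(g,None,fx=4,fy=3.15*4/3.15*0.75 if 0 else 3,interpolation=2))
for nm,(a,b) in dict(amber=(305,248),cap2=(200,270),tape=(327,325),pen=(372,224),bottle=(308,100),beaker=(272,107)).items(): print(nm,P[b,a])
E
```

```text
plane [ 0.58656532 -0.2439441   0.16145532] [0.25633307 0.07701997 0.96351506] 0.0009983662887019808 tilt 0.27095748129323793
10325
((1.4067153930664062, 5.0654144287109375), (183.01760864257812, 203.14463806152344), 0.049913451075553894)
corner [ 0.65893969 -0.12802405  0.13293464]
corner [ 0.47153674 -0.1845175   0.18730712]
corner [ 0.52434887 -0.3597497   0.18726444]
corner [ 0.71175183 -0.30325626  0.13289197]
lid centre [ 0.59164428 -0.24388688  0.16009954] e1 [ 0.28775936 -0.95770275  0.        ] e2 [ 0.92276102  0.27726048 -0.26765411]
slot n 709 [ 0.57437506 -0.25048994  0.14384985] -0.020592060897067985
((312.7965393066406, 171.625732421875), (19.351173400878906, 57.9373664855957), 87.33700561523438)
amber [ 0.43872652 -0.24627576  0.05878355]
cap2 [ 0.3914539  -0.0452954   0.05822794]
tape [ 0.28214491 -0.29921536 -0.00152921]
pen [ 0.49075353 -0.38657978  0.01052182]
bottle [ 0.71979904 -0.24317761  0.09425517]
beaker [ 0.72861909 -0.17448453  0.01197376]
```

View pics/crop.png

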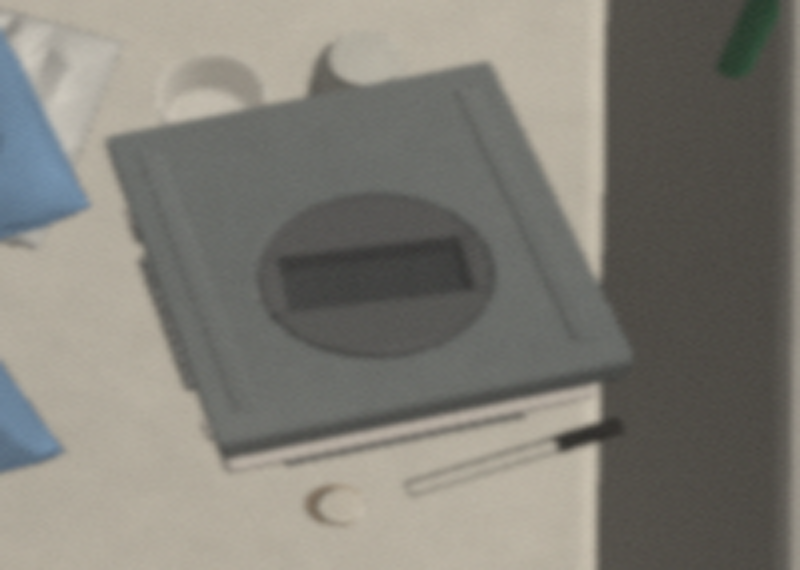

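Depth gives a lid tilt of about 0.27 rad and a box yaw of about 0.29 rad. The push point is about (0.508, -0.268) and the slot centre when shut about (0.560, -0.253, 0.135). I'm moving via (0.45, 0.15) with the fingers shut, well above everything.

{"name": "play_rows", "arguments": {"linear": [[-38,-32,0],[-76,-64,0],[-114,-96,0],[-152,-128,0],[-190,-160,0],[-228,-192,0],[-266,-224,0],[-304,-256,0],[-342,-288,0],[-380,-317,0]], "twist": [-0.05,-0.1,-0.15,-0.2,-0.25,-0.3,-0.35,-0.4,-0.45,-0.5], "claw": 0}}

```text
time: 1.1
tcp_pos: [0.4501, 0.1476, 0.4046]
eef_rot: [0.0, -0.091, 0.996, 0.0]
ft_force: [0.5, -0.2, -0.1]
finger_gap: 0.003
```

{"name": "play_rows", "arguments": {"linear": [[2,-45,0],[4,-90,0],[6,-135,0],[8,-180,0],[10,-225,0],[12,-270,0],[14,-315,0],[16,-360,0],[18,-400,0],[18,-419,0]], "twist": [0,0,0,0,0,0,0,0,0,0]}}

```text
time: 2.1
tcp_pos: [0.5071, -0.2689, 0.4037]
eef_rot: [-0.0, -0.089, 0.996, 0.0]
ft_force: [0.6, 0.1, -0.3]
finger_gap: 0.001
```

{"name": "play_rows", "arguments": {"linear": [[0,0,10],[0,0,20],[0,0,26],[0,0,32],[0,0,38],[0,0,44],[0,0,50],[0,0,56],[0,0,62],[0,0,68]], "twist": [0,0,0,0,0,0,0,0,0,0]}}

```text
time: 3.1
tcp_pos: [0.5073, -0.2658, 0.3364]
eef_rot: [0.0, -0.09, 0.996, -0.0]
ft_force: [-1.2, -0.4, 3.0]
finger_gap: -0.005
```

Contact is made (about 3 N) and the lid is going down. About 30 mm remain.

{"name": "play_rows", "arguments": {"linear": [[0,0,5],[0,0,10],[0,0,15],[0,0,20],[0,0,24],[0,0,27],[0,0,29],[0,0,31],[0,0,32],[0,0,32]], "twist": [0,0,0,0,0,0,0,0,0,0]}}

```text
time: 4.1
tcp_pos: [0.5066, -0.2658, 0.3073]
eef_rot: [-0.001, -0.09, 0.996, -0.001]
ft_force: [-17.1, 3.6, 24.8]
finger_gap: 0.002
```

Firm contact at 25 N at the shut height. I'll lift off, back away, and measure the shut lid and slot.

{"name": "play_rows", "arguments": {"linear": [[0,0,-30],[0,0,-70],[30,40,-90],[60,80,-90],[90,120,-90],[90,150,-90],[90,190,-90],[90,220,-90],[90,220,-90]], "twist": [0,0,0,0,0,0,0,0,0], "claw": 0.42}}

```text
time: 5.0
tcp_pos: [0.3786, -0.0629, 0.3949]
eef_rot: [0.001, -0.092, 0.996, 0.0]
ft_force: [0.9, 0.2, -1.1]
finger_gap: 0.423
```

Run:
```python
from workcell import *
from h import *
c=camera("top"); np.savez("top1.npz",**c); P=cloud(c)
w=camera("wrist"); np.savez("wr1.npz",**w)
box=(P[...,0]>.5)&(P[...,0]<.66)&(P[...,1]>-.33)&(P[...,1]<-.17)&(P[...,2]>.09)
Q=P[box]; m,n,s=plane(Q); print("plane",m,n,s,"tilt",np.arccos(n[2]))
ok=(abs((P-m)@n)<.005)&(P[...,2]>.1)
nl,lab=cv2.connectedComponents(ok.astype(np.uint8)); l=np.bincount(lab[box&ok]).argmax(); X=P[lab==l]
r=cv2.minAreaRect((X[:,:2]*1000).astype(np.float32)); print(len(X),r, cv2.boxPoints(r))
sl=((P-m)@n<-.011)&box
nl,lab,st,ce=cv2.connectedComponentsWithStats(sl.astype(np.uint8)); k=1+st[1:,4].argmax(); S=P[lab==k]
print("slot",len(S),S.mean(0)); r=cv2.minAreaRect((S[:,:2]*1000).astype(np.float32)); print(r)
b=S[:,:2]-S[:,:2].mean(0); v=np.linalg.svd(b,full_matrices=False)[2][0]; print("axis angle",np.arctan2(v[1],v[0])%np.pi)
s=get_state(); print(s["tcp_pos"],s["finger_gap"],s["joint_positions"])
g=c["frame"][90:260,230:400,::-1]; cv2.imwrite("pics/crop1.png",cv2.resize(g,None,fx=3.5,fy=3.5,interpolation=2))
```

```text
plane [ 0.5820993  -0.24900856  0.13447035] [1.47870859e-03 5.99336169e-04 9.99998727e-01] 0.0010275554155787256 tilt 0.0015955516609618573
10342 ((579.603271484375, -247.52999877929688), (201.85101318359375, 182.90057373046875), 16.83675193786621) [[ 456.51584 -189.23248]
 [ 509.49228 -364.29282]
 [ 702.6907  -305.8275 ]
 [ 649.71423 -130.76718]]
slot 786 [ 0.56290127 -0.2540936   0.11342242]
((562.3279418945312, -253.9697265625), (32.48177719116211, 79.37307739257812), 9.945585250854492)
axis angle 1.7414694108944169
[ 0.37934377 -0.06522603  0.39465533] 0.4202224928146031 [-5.13808741e-01 -5.76502610e-01 -5.05684016e-01  1.64062855e+00
  3.28240128e-04 -6.96613561e-01]
```

View pics/crop1.png

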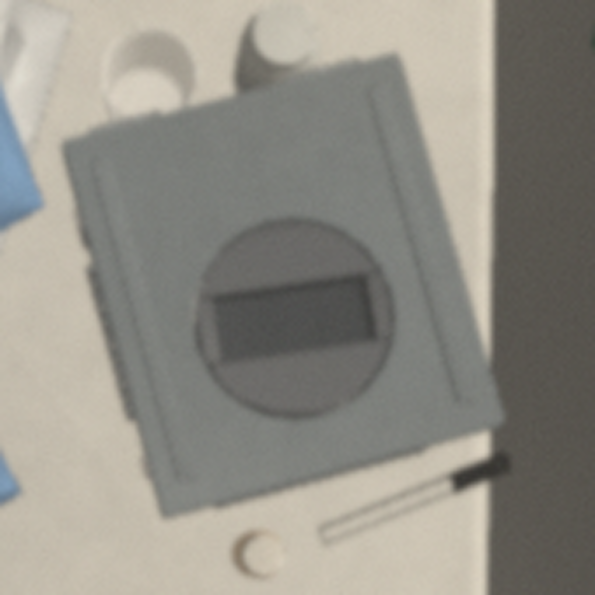

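The picture shows the lid closed: tilt 0.0016 rad, top at 0.134 m. The slot runs from about (215,325) to (375,305) in the crop, with its axis at 1.741 rad (fastener about 0.12) and its centre near (0.561, -0.2535). The tool is already nearly aligned, so I'm moving above the slot.

{"name": "play_rows", "arguments": {"linear": [[-30,-45,0],[-60,-90,0],[-90,-135,0],[-120,-180,0],[-144,-218,0],[-144,-218,20],[-144,-218,40],[-144,-218,50],[-144,-218,50],[-144,-218,50]], "twist": [0.01,0.01,0.01,0.01,0.01,0.01,0.01,0.01,0.01,0.01]}}

```text
time: 6.1
tcp_pos: [0.5599, -0.2543, 0.3453]
eef_rot: [0.0, -0.085, 0.996, -0.0]
ft_force: [1.2, 0.1, 0.2]
finger_gap: 0.416
```

Run:
```python
from workcell import *
from h import *
w=camera("wrist"); s=get_state(); print(s["tcp_pos"],s["eef_rot"],s["ft_force"],s["finger_gap"])
cv2.imwrite("pics/w2.png",w["frame"][:,:,::-1])
```

```text
[ 0.56008366 -0.25418862  0.345928  ] [ 6.39758343e-04 -8.54725453e-02  9.96340206e-01 -4.79064686e-04] [-0.03092882  0.16573833  0.70500354] 0.41860089258413896
```

View pics/w2.png

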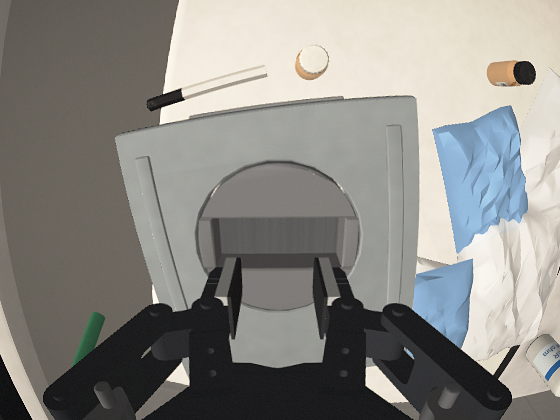

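The wrist view shows the slot (columns 200-358) centred on the fingers (225-335) and aligned with the jaw axis. Descending slowly.

{"name": "play_rows", "arguments": {"linear": [[-1,0,10],[-1,0,20],[-1,0,28],[-1,0,34],[-1,0,40],[-1,0,45],[-1,0,49],[-1,0,53],[-1,0,55],[-1,0,55]], "twist": [0,0,0,0,0,0,0,0,0,0]}}

```text
time: 7.15
tcp_pos: [0.561, -0.2538, 0.2894]
eef_rot: [-0.0, -0.085, 0.996, 0.0]
ft_force: [0.2, 0.2, 0.2]
finger_gap: 0.426
```

In the slot with no contact force. Turning clockwise (positive twist).

{"name": "play_rows", "arguments": {"linear": [[0,0,0],[0,0,0],[0,0,0],[0,0,0],[0,0,0],[0,0,0],[0,0,0],[0,0,0],[0,0,0],[0,0,0]], "twist": [0.1,0.2,0.3,0.4,0.5,0.6,0.7,0.8,0.9,1.0]}}

```text
time: 8.15
tcp_pos: [0.5611, -0.2539, 0.2901]
eef_rot: [0.0, 0.404, 0.915, -0.0]
ft_force: [-0.5, 0.4, 0.6]
finger_gap: 0.42
```

```bash
python3 -c "
from workcell import *
s=get_state();print(s['tcp_pos'],s['eef_rot'],s['ft_force'],s['torque'],s['joint_positions'])"
```

```text
[ 0.56106392 -0.25393767  0.29006827] [ 9.70110391e-05  4.04477671e-01  9.14547860e-01 -1.24602665e-04] [-0.47452699  0.41514288  0.60678783] [-0.00120008  0.29710319  0.16529895] [-6.36995127e-01  1.61324095e-01 -4.88585875e-02  1.36036980e+00
 -2.00714256e-04  1.95820109e-01]
```

The moment about z is 0.165 N m, consistent with the fastener turning. Continuing to the stop.

{"name": "play_rows", "arguments": {"linear": [[0,0,0],[0,0,0],[0,0,0],[0,0,0],[0,0,0],[0,0,0],[0,0,0],[0,0,0],[0,0,0]], "twist": [0.1,0.2,0.3,0.4,0.5,0.55,0.6,0.63,0.63]}}

```text
time: 9.05
tcp_pos: [0.561, -0.2537, 0.2899]
eef_rot: [-0.0, 0.666, 0.746, 0.0]
ft_force: [-3.1, 2.7, 3.3]
finger_gap: 0.415
```

```bash
python3 -c "
from workcell import *
import numpy as np
s=get_state();q=s['eef_rot'];print(2*np.arctan2(q[2],q[1])-np.pi/2,s['ft_force'],s['torque'])"
```

```text
0.111875322477623 [-3.05491057  2.70838868  3.33047492] [0.51391976 0.62285285 0.06959142]
```

{"name": "play_rows", "arguments": {"linear": [[0,0,0],[0,0,0],[0,0,0],[0,0,0],[0,0,0]], "twist": [0.03,0.06,0.09,0.1,0.1]}}

```text
time: 9.55
tcp_pos: [0.561, -0.2536, 0.2899]
eef_rot: [-0.0, 0.703, 0.712, 0.0]
ft_force: [-3.5, 4.0, 3.7]
finger_gap: 0.419
```

```bash
python3 -c "
from workcell import *
import numpy as np
s=get_state();q=s['eef_rot'];print(2*np.arctan2(q[2],q[1])-np.pi/2,s['ft_force'],s['torque'])"
```

```text
0.012915459875290747 [-3.47371803  3.98123043  3.66515343] [0.68945532 0.71822703 0.30663246]
```

{"name": "play_rows", "arguments": {"linear": [[0,0,0],[0,0,0],[0,0,0],[0,0,0],[0,0,0]], "twist": [0.02,0.04,0.06,0.08,0.08]}}

```text
time: 10.05
tcp_pos: [0.5615, -0.2532, 0.2902]
eef_rot: [0.0, 0.729, 0.684, 0.001]
ft_force: [-0.2, 4.1, 5.6]
finger_gap: 0.423
```

```bash
python3 -c "
from workcell import *
import numpy as np
s=get_state();q=s['eef_rot'];print(2*np.arctan2(q[2],q[1])-np.pi/2,s['ft_force'],s['torque'])"
```

```text
-0.06392195206388651 [-0.2137118   4.10886834  5.64861485] [1.17244865 0.54172621 3.08300233]
```

The moment has risen to 3.1 N m, so it is at the stop. I'll back the twist off within the slack, lift out and retreat.

{"name": "play_rows", "arguments": {"linear": [[0,0,0],[0,0,0],[0,0,0],[0,0,-10],[0,0,-25],[0,0,-50],[0,0,-90],[0,0,-110],[0,0,-110]], "twist": [-0.1,-0.2,-0.25,-0.25,-0.25,-0.25,-0.25,-0.25,-0.25]}}

```text
time: 10.95
tcp_pos: [0.5617, -0.2544, 0.4053]
eef_rot: [0.004, 0.641, 0.768, 0.0]
ft_force: [-0.2, -0.1, 0.2]
finger_gap: 0.42
```

```bash
python3 -c "
from workcell import *
import numpy as np
s=get_state();q=s['eef_rot'];print(2*np.arctan2(q[2],q[1])-np.pi/2,s['tcp_pos'],s['ft_force'],s['torque'])"
```

```text
0.1803486695362626 [ 0.56166483 -0.25437506  0.40531739] [-0.20100476 -0.12194231  0.17220639] [-0.06658536  0.02195361 -0.00713373]
```

{"name": "play_rows", "arguments": {"linear": [[40,-18,0],[80,-36,0],[120,-54,0],[160,-72,0],[200,-90,0],[240,-106,0],[260,-115,0],[260,-115,0]], "twist": [0,0,0,0,0,0,0,0]}}

```text
time: 11.75
tcp_pos: [0.3998, -0.0172, 0.4003]
eef_rot: [0.001, 0.639, 0.769, 0.0]
ft_force: [1.1, -0.6, -0.5]
finger_gap: 0.42
```

Run:
```python
from workcell import *
from h import *
c=camera("top"); P=cloud(c)
box=(P[...,0]>.5)&(P[...,0]<.66)&(P[...,1]>-.33)&(P[...,1]<-.17)&(P[...,2]>.09)
m,n,s=plane(P[box]); print("plane",m,n,"tilt",np.arccos(n[2]))
sl=((P-m)@n<-.011)&box
nl,lab,st,ce=cv2.connectedComponentsWithStats(sl.astype(np.uint8)); k=1+st[1:,4].argmax(); S=P[lab==k]
b=S[:,:2]-S[:,:2].mean(0); v=np.linalg.svd(b,full_matrices=False)[2][0]; a=np.arctan2(v[1],v[0])%np.pi; print(len(S),"axis",a,"fastener",.294+np.pi/2-a)
cv2.imwrite("pics/top3.png",c["frame"][:,:,::-1]); print(get_state()["ft_force"])
```

```text
plane [ 0.58205979 -0.24852072  0.13445171] [0.00108802 0.00149896 0.99999828] tilt 0.0018522041303344198
785 axis 0.2947428423168188 fastener 1.5700534844780778
[0.62723184 0.21687225 0.28181477]
```

View pics/top3.png

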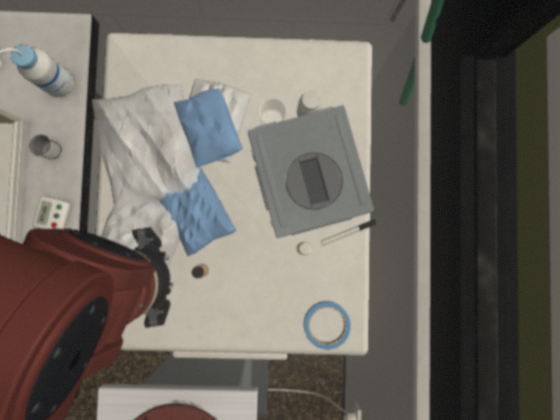

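The picture shows the lid shut, the slot at (314,180) pointing at the front edge, and the vials, pen, tape, bottle and beaker where they were. The arm is clear of everything.

```bash
python3 -c "
from workcell import *
print(hand_in())"
```

```text
the job is handed in; nothing more can be done
None
```

The carrier box lid is shut and locked, and I have handed the job in. `hand_in()` reported no verdict.

- **Lid:** I pushed it down at the front edge with the closed fingertips. The last top-camera depth reading gives a tilt of about 0.002 rad, under the 0.025 limit.
- **Fastener:** I set the part-open fingertips in the slot and turned clockwise until the moment rose to about 3 N m at the stop. After the fingers were out, the camera measured the fastener at 1.570 rad, against a stop of 1.571.
- **Surroundings:** The last picture shows the bystanders still standing and looking unmoved. I checked this by eye and did not re-measure their positions. The arm is clear with no contact force.

The hand-in came at about 12 s of the 58 s allowed. No check failed. One thing differed from what I expected: the fingers had more slack in the slot, about 0.3 rad against an estimated 0.18, so I turned further until the moment rose.

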